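# Set the dose on the espresso machine's touch band and hold the brew button

### The arm

A 6-joint arm with a two-finger parallel gripper is mounted at the origin on the work surface. World frame = base frame: x ahead of the robot, y to its left, z up, the work surface at z = 0. Lengths are in m, angles in rad, forces in N, time in s.
With the tool pointing down it reaches from about 0.35 to 0.925 m from the base axis. Payload 6.4 kg.
Tool frame: the origin (TCP) lies on the centre line of the jaws, within the pads' length; the fingertips stand 22 mm ahead of it and the grasp point (between the pads) lies 3 mm ahead of it; z points along the fingers, y is the line along which they close (so a half turn about z gives the same grasp; the last joint's range is limited). The gripper opens to 94 mm and grips with 3 to 60 N. Pads are 16 mm wide; open, the fingers measure 119 mm over their backs; the gripper's body (75 mm by 177 mm) begins 78 mm behind the grasp point.
Start: joints at [1.113, 0.245, 1.558, -0, 1.339, -0.174], TCP at [0.182, 0.624, 0.227] pointing down, gripper open.
Joint ranges: [-3.13, 3.13], [-1.02, 2.26], [0.13, 2.54], [-0.95, 4.09], [0.21, 2.88], [-2.74, 2.74]. Speed limits (rad/s): [2.57, 2.57, 3.14, 3.14, 3.14, 3.14].

### API

Orientations are given as a unit quaternion [w, x, y, z].
In Python, from station import robot gives the robot as it stands.
- The arm moves only by the tool jog_arm, never from a script. Its argument "targets" is one flat list of numbers, 6 for each row, row after row: the shift along the tool's x, y, z in units of 30 mm (1.0 is 30 mm), then the turn, a rotation vector about the tool's x, y, z in rad. In form: [x, y, z, wx, wy, wz, x, y, z, wx, wy, wz, ...]. A call has 1 to 12 rows; each row is the pose to reach, as a shift and turn from the pose commanded when the call began, along the tool's axes at that moment; what a row does not reach only later rows make up. A row lasts 1/10 s, in which the tool goes at most 50 mm and 8.59 degrees, less where a joint would pass 70% of its speed; a pose out of reach is approached as far as the arm can. A call with a gripper value outside its range is refused whole. "claw" is the opening, from 0 (shut) to 1 (fully open), set as the call begins (left out, the last holds). The fingers move at their own pace and stop on an object; the grip force is fixed at half the most. Time passes only in rows, so rows that repeat a pose let the fingers close. It gives the time, the measured TCP pose, the force, the opening and the grip force at its end, in the units of the state.
- robot.read_state(): the state, without advancing time (a new reading comes with each control period).
- robot.camera(name): name is "scene" or "top" or "wrist"; returns the picture (400x640x3 uint8, blue, green, red); there is no depth.
- robot.camera_model(name): a dict with "fx", "fy", "cx", "cy" (pixels), "T" (4x4, takes a point from camera to world coordinates); the wrist camera has in their place "mount" (4x4, takes a point from camera to tool coordinates, whose origin is the TCP and whose axes are the flange's). Camera axes: x right, y up, looking along -z (the intrinsics and any distortion apply to the point x, -y, -z); pixel columns grow to the right and rows downward; lengths in m; the calibration is good to about 2 mm. The wrist camera is an equidistant fisheye: a pixel r from the principal point sees the ray r / f radians off the axis. A picture is of the moment at which its call begins: read the wrist's pose just before it. camera_model takes no time and is no camera call.
- robot.job_done(): hands the job in; it is judged then, once.
The state is a dict: "clock": time; "qpos": joint angles; "joint_vel": joint speeds; "joint_torque": joint torques, N m; "position": TCP position; "eef_rot": TCP orientation; "contact_force": force on the tool from outside, world axes, zero at the start; "torque": the same for the moment, N m; "finger_gap": finger opening in m; "finger_force": force on a finger pad.
Only numpy, scipy, OpenCV 4.12 (cv2) and the standard library are available. Lean on these libraries where they do the work, as an engineer would, in place of code of your own. Each camera call takes 0.05 s, during which the arm holds its last target. There are 200 camera calls.

### The job

Set the dose on the espresso machine: with the fingertips, run lightly along the curved black touch band from the small green mark, over each white mark in turn, to the largest mark at the other end, keeping to the band between marks and never pressing it hard. Then press the large orange brew button in the middle, firmly down but without slamming it, and finish while still holding it down, with the band left free. Nothing is to be picked up: leave the cups, tumbler, jug, portafilter holder, spoon rest and thermometer clip where they are.

Things in the scene. Friction and masses are not known exactly. Their poses are not given: they have to be found in the camera images.
- machine: the white espresso machine, fixed, 340 mm deep (x) by 240 wide (y), flat top 225 mm above the counter; origin under the centre of its footprint, front faces its -x; a low steel cup rail (20 mm high) runs along the rear edge of the top
- panel: round aluminium control panel, 172 mm across, 12 thick, fixed on the machine's top, swivelled within 0.7 rad of it; origin at the centre of its underside. Button at its centre. The dose band is a half-circle arc of centre-line radius 64 mm about the centre: from the panel's +y side (mark1) clockwise seen from above through its +x side to its -y side (mark4)
- band (a joint): how far the dose band is pressed down, m: 0 at rest, 0.006 at its stop. The black band is one piece, 20 mm wide, its flat top 24 mm above the panel's origin, 12 mm above its face; wherever touched it sinks straight down whole, on a soft spring: about 1 N to start, 6 N at the stop, and springs back
- strip: the black dose band itself with all its marks; origin on the panel's axis at the height of the band's top face
- mark1: first mark: small green dot, 12 mm across, flush on the band at its +y end; the touch pad under it is 16 mm along the band and 20 mm wide; origin at the centre of its top face; own y axis along the band, z up
- mark2: second mark: small white dot, 14 mm across, 60 degrees round from mark1 (64 mm away); pad and origin as mark1
- mark3: third mark: middling white dot, 17 mm across, 60 degrees round from mark2; pad and origin as mark1
- mark4: fourth and last mark: large white dot, 20 mm across, on the band's -y end; pad and origin as mark1
- stretch1: the plain black piece of band midway between mark1 and mark2, 13 mm long and 20 mm wide, flush with the rest; origin at the centre of its top face
- stretch2: the plain black piece of band midway between mark2 and mark3, 13 mm long and 20 mm wide, flush with the rest; origin at the centre of its top face
- stretch3: the plain black piece of band midway between mark3 and mark4, 13 mm long and 20 mm wide, flush with the rest; origin at the centre of its top face
- button_top (a point): centre of the top face of the large round orange brew button (52 mm across, in a black housing) at the panel's centre; moves down with the button
- button (a joint): how far the brew button is pressed, m: 0 out, 0.008 fully down; spring return, fully down takes 7 N; beyond that it is a hard stop
- tumbler: bystander: loose glass tumbler, 66 mm across, 75 high, on the drip tray under the spout; origin under its centre
- cup_a: bystander: loose white espresso cup, 58 mm across, 52 high, on the rear of the machine's top; origin under its centre
- cup_b: bystander: loose blue espresso cup, 58 mm across, 52 high, on the rear of the machine's top; origin under its centre
- holder: bystander: black plastic portafilter holder (100 by 110 mm foot) with the portafilter lying in it, 78 mm high, handle reaching 160 mm along its -x; origin under its centre
- jug: bystander: steel milk jug, 96 mm across, 95 high, handle at +y; origin under its centre
- spoon_rest: bystander: sage green ceramic spoon rest, 104 mm round, 14 high, tail to -x; origin under the round part
- clip: bystander: aluminium milk thermometer clip lying flat, 160 mm long, dial 44 mm across at +x; origin under the clip

How it is judged:
On the way, in this order (a step that is already met when the one before it is completed fails the run):
1. a fingertip touches mark 1 (contact force between the fingers and mark1 above 0.2 N), for 0.05 s.
2. a fingertip touches the band midway between marks 1 and 2 (contact force between the fingers and stretch1 above 0.2 N), for 0.05 s.
3. a fingertip touches mark 2 (contact force between the fingers and mark2 above 0.2 N), for 0.05 s.
4. a fingertip touches the band midway between marks 2 and 3 (contact force between the fingers and stretch2 above 0.2 N), for 0.05 s.
5. a fingertip touches mark 3 (contact force between the fingers and mark3 above 0.2 N), for 0.05 s.
6. a fingertip touches the band midway between marks 3 and 4 (contact force between the fingers and stretch3 above 0.2 N), for 0.05 s.
7. a fingertip touches mark 4 (contact force between the fingers and mark4 above 0.2 N), for 0.05 s.
8. the brew button is pressed at least 5 mm down by the fingers (value of joint button above 0.005 m and contact force between the fingers and panel above 2 N), for 0.2 s.
At the end, for the whole second after the job is handed in: The brew button is held at least 5 mm down (of 8) by the fingers with at least 2 N, the band has sprung back (within 1 mm), and no bystander is more than 20 mm from where it stood (all of step 8 and value of joint band below 0.001 m and distance of each of tumbler, cup_a, cup_b, holder, jug, spoon_rest, clip from where it was at the start of the episode below 0.02 m); the arm keeps its last pose, push and grip.
It fails at once if the band is pressed with more than 15 N (contact force between the fingers and strip above 15 N).
It fails at once if the button or panel is pressed with more than 25 N (contact force between the fingers and panel above 25 N).
It fails at once if a bystander (cup, tumbler, jug, holder, spoon rest or clip) is lifted, carried or knocked more than 20 mm (distance of any of tumbler, cup_a, cup_b, holder, jug, spoon_rest, clip from where it was at the start of the episode above 0.02 m).
It also fails if it takes over 48 s, if anything falls off the work surface, if the arm or the gripper's body presses on something with over 40 N, if the wrist force passes 120 N, or if a joint passes its speed limit or range.

## Working session

There is one attempt and no reset: what is moved stays moved. The work goes in short steps, Python scripts to look and compute and a tool call to move; the robot and the scene stay as the last step left them, time stands still between calls to the robot, and variables do not carry over. Pictures are saved under pics/ and viewed, at most 10 in all, crops included, and the job is handed in when it is done.

Besides the shell and the picture viewer there is one more tool, called after "Request:" as name(argument=value, ...), one argument or row to a line, values as JSON. jog_arm: Moves the arm, as the interface text tells. Its arguments: {"type":"object","properties":{"targets":{"type":"array"},"claw":{"type":"number"}},"required":["targets"]}

```bash
mkdir -p pics; ls; python3 - <<'E'
from station import robot
import cv2, numpy as np
s=robot.read_state(); print({k:np.round(v,4).tolist() for k,v in s.items()})
for n in ("top","scene"):
    m=robot.camera_model(n); print(n,{k:np.round(v,4).tolist() if not isinstance(v,str) else v for k,v in m.items()})
    im=robot.camera(n); cv2.imwrite(f"pics/{n}0.png",im)
print({k:np.round(v,4).tolist() if not isinstance(v,str) else v for k,v in robot.camera_model("wrist").items()})
E
```

```text
pics
{'clock': 0.0, 'qpos': [1.1129, 0.2458, 1.559, -0.0, 1.3387, -0.1741], 'joint_vel': [0.001, 0.0004, -0.002, -0.0011, -0.0007, 0.0001], 'joint_torque': [0.0029, -41.5836, -31.4603, 0.0686, 0.0332, -0.0001], 'position': [0.1817, 0.6235, 0.2264], 'eef_rot': [-0.0003, 0.1414, 0.99, -0.0009], 'contact_force': [0.5349, -0.2208, 0.0607], 'torque': [0.0083, 0.0257, -0.0207], 'finger_force': 0.0, 'finger_gap': 0.0943}
top {'fx': 475.5541, 'fy': 475.5541, 'cx': 316.7366, 'cy': 203.6842, 'T': [[0.0098, 0.9814, -0.1917, 0.2486], [-0.9999, 0.0078, -0.0116, -0.011], [-0.0099, 0.1918, 0.9814, 1.8777], [0.0, 0.0, 0.0, 1.0]]}
scene {'fx': 390.8196, 'fy': 390.8196, 'cx': 317.2526, 'cy': 200.4822, 'T': [[-0.658, -0.6366, 0.4022, 1.0213], [0.7529, -0.5502, 0.3611, 0.3973], [-0.0085, 0.5404, 0.8413, 1.0949], [0.0, 0.0, 0.0, 1.0]]}
{'fx': 309.7069, 'fy': 309.7069, 'cx': 316.9541, 'cy': 197.8453, 'mount': [[0.0004, 0.9596, 0.2813, 0.0818], [1.0, -0.0002, -0.0008, -0.0], [-0.0007, 0.2813, -0.9596, -0.1573], [0.0, 0.0, 0.0, 1.0]]}
```

View pics/top0.png

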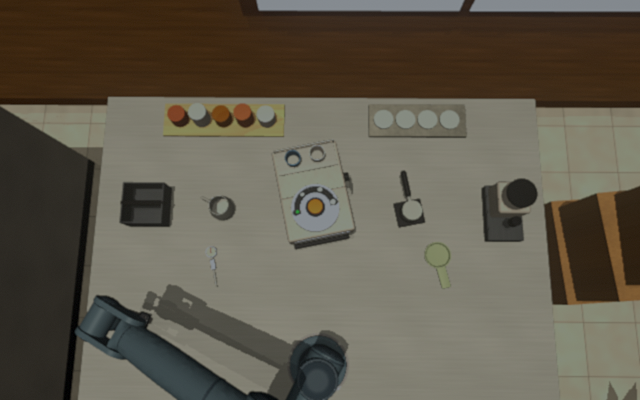

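View pics/scene0.png

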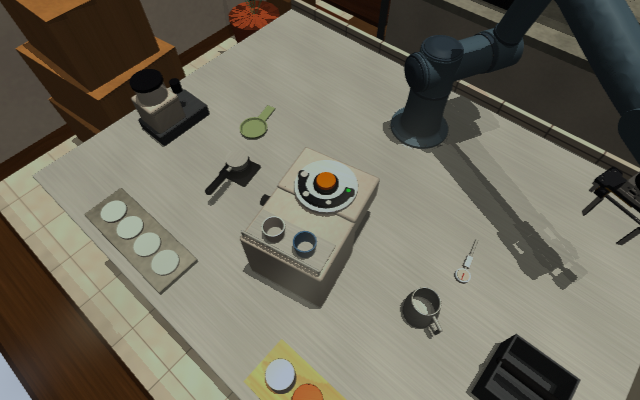

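Top view: panel around (316,208), orange button at its centre, green mark at the left (297,212), arc over the top to the right (334,202). The scene view shows it at (326,184), green mark at (349,190). Next I measure these.

```bash
cat > h.py <<'E'
import numpy as np, cv2
from station import robot
def ray(name,uv,T=None):
    m=robot.camera_model(name); u,v=uv
    d=np.array([(u-m["cx"])/m["fx"],-(v-m["cy"])/m["fy"],-1.]); T=np.array(m["T"])
    return T[:3,3],T[:3,:3]@d
def plane(name,uv,z):
    o,d=ray(name,uv); return o+d*(z-o[2])/d[2]
def tri(a,b):
    (o1,d1),(o2,d2)=a,b
    t=np.linalg.lstsq(np.c_[d1,-d2],o2-o1,rcond=None)[0]
    p,q=o1+t[0]*d1,o2+t[1]*d2; return (p+q)/2,np.linalg.norm(p-q)
def blobs(mask,off,amin=3):
    n,l,st,c=cv2.connectedComponentsWithStats(mask.astype(np.uint8))
    return [(np.round(c[i]+off,2).tolist(),int(st[i,4])) for i in range(1,n) if st[i,4]>=amin]
E
python3 - <<'E'
from h import *
R={"top":(285,180,350,235),"scene":(285,150,370,225)}
out=[]
for n,(x0,y0,x1,y1) in R.items():
    im=cv2.imread(f"pics/{n}0.png")[y0:y1,x0:x1]; h=cv2.cvtColor(im,cv2.COLOR_BGR2HSV)
    H,S,V=[h[...,i].astype(int) for i in range(3)]
    o=blobs((H<22)&(S>150)&(V>90),(x0,y0),20); g=blobs((H>45)&(H<85)&(S>90)&(V>50),(x0,y0),2)
    blk=(V<60); k=blobs(blk,(x0,y0),15)
    print(n,"orange",o,"green",g,"black",k)
    for z in (.249,.255,.262): print(z,[plane(n,b[0],z)[:2].round(4).tolist() for b in o+g])
    out.append(cv2.resize(im,None,fx=6,fy=6,interpolation=cv2.INTER_CUBIC))
    cv2.imwrite(f"pics/c_{n}.png",out[-1])
w=max(o.shape[1] for o in out)
cv2.imwrite("pics/crop.png",cv2.resize(np.vstack([cv2.copyMakeBorder(o,0,0,0,w-o.shape[1],0) for o in out]),None,fx=.75,fy=.75))
print(cv2.imread("pics/crop.png").shape)
E
```

```text
top orange [([314.88, 205.94], 177)] green [([297.29, 211.5], 14)] black [([309.96, 189.96], 57), ([326.84, 193.59], 51), ([297.7, 202.02], 54), ([316.42, 211.82], 33)]
0.249 [[0.5587, 0.0147], [0.5385, 0.0757]]
0.255 [[0.5576, 0.0146], [0.5375, 0.0754]]
0.262 [[0.5562, 0.0145], [0.5362, 0.075]]
scene orange [([325.63, 179.54], 244)] green [([347.83, 189.67], 18)] black [([321.69, 195.43], 540), ([324.93, 188.09], 163), ([364.71, 218.4], 48)]
0.249 [[0.5524, 0.0075], [0.5392, 0.0727]]
0.255 [[0.5557, 0.0103], [0.5427, 0.075]]
0.262 [[0.5596, 0.0135], [0.5467, 0.0776]]
(585, 382, 3)
```

View pics/crop.png

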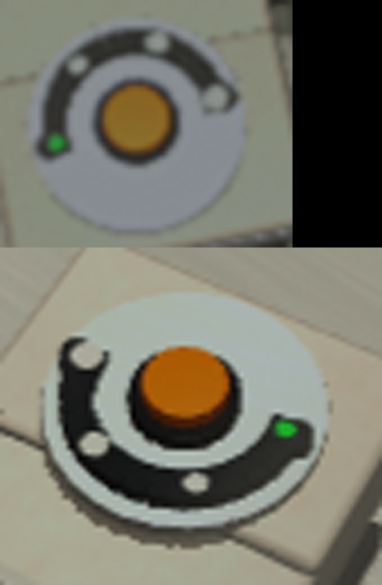

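The crops show the green mark on the left, with marks 2, 3 and 4 at top-crop pixels (78,64), (157,42) and (215,97). I'll move the wrist camera over the panel for an accurate fix.

Request:
jog_arm(
  targets=[-0.5,-0.4,-0.6,0,0,0,-1.5,-1.1,-1.2,0,0,0,-2.5,-1.9,-1.8,0,0,0,-3.5,-2.6,-2.4,0,0,0,-4.5,-3.4,-3.0,0,0,0,-5.5,-4.1,-3.6,0,0,0,-6.5,-4.9,-4.2,0,0,0,-7.5,-5.6,-4.8,0,0,0,-8.5,-6.4,-5.4,0,0,0,-9.5,-7.1,-5.8,0,0,0,-10.5,-7.9,-5.8,0,0,0,-11.5,-8.6,-5.8,0,0,0],
  claw=0,
)

```text
clock: 1.3
position: [0.4416, 0.2783, 0.4018]
eef_rot: [0.0, 0.141, 0.99, 0.0]
contact_force: [0.6, 0.3, -0.2]
finger_gap: 0.0018
finger_force: 0.0
```

Request:
jog_arm(
  targets=[-1.0,-0.75,0,0,0,-0.05,-2.0,-1.5,0,0,0,-0.1,-3.0,-2.25,0,0,0,-0.15,-4.0,-3.0,0,0,0,-0.2,-5.0,-3.75,0,0,0,-0.25,-6.0,-4.5,0,0,0,-0.284,-7.0,-5.25,0,0,0,-0.284,-8.0,-6.0,0,0,0,-0.284,-8.86,-6.68,0,0,0,-0.284,-8.86,-6.68,0,0,0,-0.284],
)

```text
clock: 2.3
position: [0.6411, 0.0098, 0.3995]
eef_rot: [-0.001, 0.002, 1.0, -0.0]
contact_force: [0.0, 0.1, 0.1]
finger_gap: 0.0004
finger_force: 0.0
```

```bash
cat >> h.py <<'E'
from scipy.spatial.transform import Rotation as Ro
def tool():
    s=robot.read_state(); T=np.eye(4); T[:3,:3]=Ro.from_quat(np.roll(s["eef_rot"],-1)).as_matrix(); T[:3,3]=s["position"]; return s,T
def wplane(T,uv,z):
    m=robot.camera_model("wrist"); x,y=(uv[0]-m["cx"])/m["fx"],(uv[1]-m["cy"])/m["fy"]
    r=np.hypot(x,y); k=np.sin(r)/r if r>1e-9 else 1
    C=T@np.array(m["mount"]); d=C[:3,:3]@np.array([x*k,-y*k,-np.cos(r)]); o=C[:3,3]
    return o+d*(z-o[2])/d[2]
E
python3 - <<'E'
from h import *
s,T=tool(); im=robot.camera("wrist"); cv2.imwrite("pics/w1.png",im); np.save("w1.npy",T)
print(s["clock"],T.round(4).tolist(),s["contact_force"],s["finger_gap"],np.round(s["qpos"],3))
E
```

```text
2.3 [[-1.0, 0.0039, -0.0026, 0.6411], [0.0039, 1.0, -0.0002, 0.0098], [0.0026, -0.0002, -1.0, 0.3995], [0.0, 0.0, 0.0, 1.0]] [0.00017929 0.05276897 0.1416279 ] 0.00035088212535019567 [-1.610e-01  1.440e-01  1.366e+00 -1.000e-03  1.634e+00 -1.728e+00]
```

View pics/w1.png

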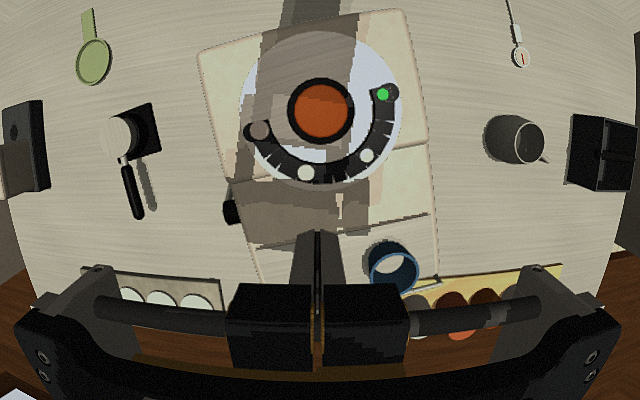

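The wrist view is clear: green mark (383,95), mark2 (367,155), mark3 (306,173), shaded mark4 (258,130), button (321,110). Next I refine the centroids and fit the panel centre and swivel.

```bash
python3 - <<'E'
from h import *
T=np.load("w1.npy"); im=cv2.imread("pics/w1.png"); h=cv2.cvtColor(im,cv2.COLOR_BGR2HSV); g=cv2.cvtColor(im,cv2.COLOR_BGR2GRAY)
def loc(mask,c,r=14):
    x0,y0=c[0]-r,c[1]-r; b=blobs(mask[y0:y0+2*r,x0:x0+2*r],(x0,y0),15)
    return min(b,key=lambda t:np.hypot(*(np.array(t[0])-c)))
gm=(h[...,0]>45)&(h[...,0]<85)&(h[...,1]>90)&(h[...,2]>60)
P=[loc(gm,(383,95))]+[loc(g>t,c,r) for c,t,r in [((367,155),130,9),((306,173),130,10),((258,130),60,11)]]
om=(h[...,0]<20)&(h[...,1]>140)&(h[...,2]>60); O=loc(om,(321,110),40)
print(P,O)
W=np.array([wplane(T,p[0],.249)[:2] for p in P]); print(W.round(4).tolist())
a=np.pi/2-np.arange(4)*np.pi/3; M=.064*np.c_[np.cos(a),np.sin(a)]
mw,mm=W.mean(0),M.mean(0); H=(M-mm).T@(W-mw); th=np.arctan2(H[0,1]-H[1,0],H[0,0]+H[1,1])
R=np.array([[np.cos(th),-np.sin(th)],[np.sin(th),np.cos(th)]]); c=mw-R@mm
print("c",c.round(4),"th",th.round(4),"res mm",((M@R.T+c-W)*1e3).round(1).tolist())
for z in (.249,.255,.26,.265): print(z,wplane(T,O[0],z).round(4))
s0=T[:3,3]
for k in range(0,181,10):
    b=np.pi/2-np.radians(k)+th; print(k,(c+.064*np.array([np.cos(b),np.sin(b)])).round(4).tolist(),end=" ")
E
```

```text
[([382.45, 93.91], 128), ([366.37, 155.0], 145), ([305.58, 172.26], 207), ([258.25, 128.34], 351)] ([320.53, 110.62], 2233)
[[0.5421, 0.0752], [0.6043, 0.0599], [0.6221, -0.0016], [0.5767, -0.0486]]
c [0.5596 0.0136] th 0.2771 res mm [[0.0, 0.0], [-0.1, -0.3], [-0.4, -0.4], [0.5, 0.7]]
0.249 [0.5601 0.0137 0.249 ]
0.255 [0.5601 0.0136 0.255 ]
0.26 [0.56   0.0135 0.26  ]
0.265 [0.56   0.0135 0.265 ]
0 [0.5421, 0.0752] 10 [0.5531, 0.0773] 20 [0.5642, 0.0775] 30 [0.5753, 0.0757] 40 [0.5858, 0.072] 50 [0.5955, 0.0666] 60 [0.6042, 0.0596] 70 [0.6115, 0.0511] 80 [0.6172, 0.0416] 90 [0.6212, 0.0311] 100 [0.6233, 0.0202] 110 [0.6235, 0.009] 120 [0.6217, -0.002] 130 [0.6181, -0.0125] 140 [0.6126, -0.0223] 150 [0.6056, -0.0309] 160 [0.5972, -0.0382] 170 [0.5876, -0.0439] 180 [0.5772, -0.0479]
```

Request:
jog_arm(
  targets=[0.8,0.5,0,0,0,0,1.7,1.1,0,0,0,0,2.6,1.7,0.4,0,0,0,3.2,2.1,1.2,0,0,0,3.3,2.16,2.1,0,0,0,3.3,2.16,3.0,0,0,0,3.3,2.16,3.6,0,0,0,3.3,2.16,3.8,0,0,0,3.3,2.16,3.8,0,0,0,3.3,2.16,3.8,0,0,0],
)

```text
clock: 3.35
position: [0.5413, 0.0781, 0.2888]
eef_rot: [0.001, -0.0, 1.0, -0.0]
contact_force: [-0.4, 0.1, 0.6]
finger_gap: 0.0005
finger_force: 0.0
```

```bash
python3 - <<'E'
from h import *
s,T=tool(); im=robot.camera("wrist"); cv2.imwrite("pics/w2.png",im[40:360,180:500].repeat(2,0).repeat(2,1)[:600])
print(s["clock"],T.round(4).tolist(),s["contact_force"])
E
```

```text
3.35 [[-1.0, -0.0008, 0.0019, 0.5413], [-0.0008, 1.0, -0.0, 0.0781], [-0.0019, -0.0, -1.0, 0.2888], [0.0, 0.0, 0.0, 1.0]] [-0.35262331  0.09322602  0.566348  ]
```

View pics/w2.png

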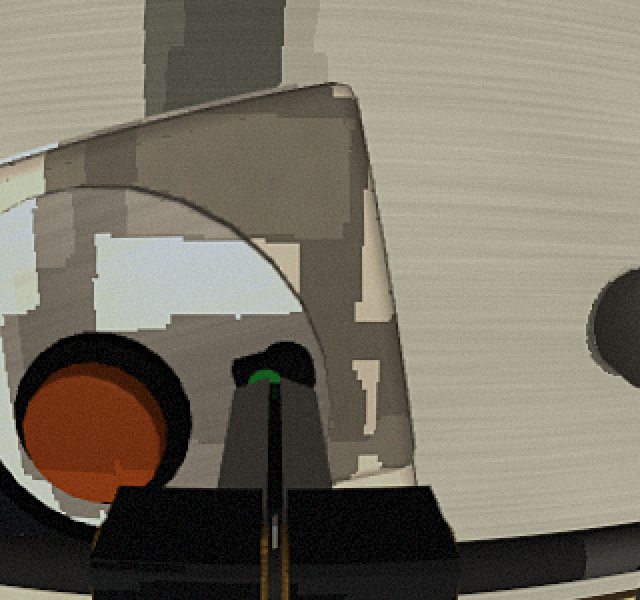

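Fingers sit about 3 mm to the +y side of the green mark (crop x 274 vs 264), matching the measured y. I'll correct and descend in small steps.

Request:
jog_arm(
  targets=[0,-0.1,0.2,0,0,0,0,-0.1,0.35,0,0,0,0,-0.1,0.45,0,0,0,0,-0.1,0.5,0,0,0,0,-0.1,0.5,0,0,0,0,-0.1,0.5,0,0,0],
)

```text
clock: 4.0
position: [0.541, 0.0747, 0.2725]
eef_rot: [0.0, -0.0, 1.0, 0.0]
contact_force: [0.1, -0.1, 0.2]
finger_gap: 0.0003
finger_force: 0.0
```

Request:
jog_arm(
  targets=[0,0,0.03,0,0,0,0,0,0.06,0,0,0,0,0,0.06,0,0,0],
)

```text
clock: 4.3
position: [0.5411, 0.0747, 0.2709]
eef_rot: [0.0, -0.0, 1.0, -0.0]
contact_force: [-0.6, 0.5, 0.7]
finger_gap: 0.0006
finger_force: 0.7
```

Request:
jog_arm(
  targets=[0,0,0.03,0,0,0,0,0,0.05,0,0,0,0,0,0.05,0,0,0],
)

```text
clock: 4.6
position: [0.5412, 0.0747, 0.2694]
eef_rot: [0.0, -0.0, 1.0, -0.0]
contact_force: [-0.9, -0.7, 3.0]
finger_gap: 0.0004
finger_force: 1.3
```

Request:
jog_arm(
  targets=[-0.2,0.06,0.03,0,0,0,-0.4,0.09,0.03,0,0,0,-0.58,0.1,0.03,0,0,0,-0.77,0.09,0.03,0,0,0,-0.96,0.07,0.03,0,0,0,-1.14,0.03,0.03,0,0,0,-1.32,-0.02,0.03,0,0,0,-1.49,-0.09,0.03,0,0,0,-1.65,-0.17,0.03,0,0,0,-1.81,-0.27,0.03,0,0,0,-1.96,-0.38,0.03,0,0,0,-2.1,-0.5,0.03,0,0,0],
)

```text
clock: 5.8
position: [0.6044, 0.0595, 0.2683]
eef_rot: [0.0, -0.0, 1.0, 0.0]
contact_force: [-1.0, 2.3, 3.3]
finger_gap: 0.0005
finger_force: 1.8
```

Request:
jog_arm(
  targets=[-0.12,-0.13,0,0,0,0,-0.24,-0.28,0,0,0,0,-0.34,-0.43,0,0,0,0,-0.43,-0.6,0,0,0,0,-0.5,-0.77,0,0,0,0,-0.56,-0.95,0,0,0,0,-0.6,-1.13,0,0,0,0,-0.63,-1.31,0,0,0,0,-0.64,-1.5,0,0,0,0,-0.64,-1.68,0,0,0,0,-0.61,-1.87,0,0,0,0,-0.58,-2.05,0,0,0,0],
)

```text
clock: 7.0
position: [0.6214, -0.0023, 0.2684]
eef_rot: [0.0, -0.0, 1.0, -0.0]
contact_force: [0.4, 2.6, 3.2]
finger_gap: 0.0003
finger_force: 1.7
```

Request:
jog_arm(
  targets=[0.06,-0.18,0,0,0,0,0.12,-0.35,0,0,0,0,0.21,-0.52,0,0,0,0,0.31,-0.68,0,0,0,0,0.42,-0.82,0,0,0,0,0.54,-0.96,0,0,0,0,0.67,-1.09,0,0,0,0,0.82,-1.21,0,0,0,0,0.97,-1.31,0,0,0,0,1.14,-1.4,0,0,0,0,1.31,-1.47,0,0,0,0,1.49,-1.53,0,0,0,0],
)

```text
clock: 8.2
position: [0.5764, -0.048, 0.2683]
eef_rot: [0.0, -0.0, 1.0, -0.0]
contact_force: [2.6, 1.2, 2.3]
finger_gap: 0.0003
finger_force: 1.7
```

Request:
jog_arm(
  targets=[0,0,0,0,0,0,0,0,0,0,0,0],
)

```text
clock: 8.4
position: [0.5759, -0.0481, 0.268]
eef_rot: [-0.001, -0.0, 1.0, -0.0]
contact_force: [-1.8, -0.6, 4.9]
finger_gap: 0.0003
finger_force: 1.9
```

Request:
jog_arm(
  targets=[0,0,-0.7,0,0,0,0,0,-1.5,0,0,0,0.15,0.6,-1.5,0,0,0,0.35,1.3,-1.5,0,0,0,0.53,2.05,-1.5,0,0,0,0.53,2.05,-1.2,0,0,0,0.53,2.05,-1.0,0,0,0,0.53,2.05,-0.85,0,0,0,0.53,2.05,-0.75,0,0,0,0.53,2.05,-0.75,0,0,0],
)

```text
clock: 9.4
position: [0.5606, 0.0133, 0.2898]
eef_rot: [-0.001, 0.0, 1.0, 0.0]
contact_force: [-0.1, -0.1, -0.9]
finger_gap: 0.0007
finger_force: 0.0
```

Request:
jog_arm(
  targets=[0,0,0.05,0,0,0,0,0,0.1,0,0,0,0,0,0.1,0,0,0],
)

```text
clock: 9.7
position: [0.5608, 0.0137, 0.2877]
eef_rot: [0.0, 0.0, 1.0, 0.0]
contact_force: [0.1, 0.8, -0.3]
finger_gap: 0.0003
finger_force: 0.0
```

Request:
jog_arm(
  targets=[0,0,0.05,0,0,0,0,0,0.1,0,0,0,0,0,0.1,0,0,0],
)

```text
clock: 10.0
position: [0.5607, 0.0138, 0.2845]
eef_rot: [-0.0, -0.0, 1.0, 0.0]
contact_force: [-0.4, -0.8, -0.6]
finger_gap: 0.0007
finger_force: 0.0
```

Request:
jog_arm(
  targets=[0,0,0.03,0,0,0,0,0,0.07,0,0,0,0,0,0.07,0,0,0],
)

```text
clock: 10.3
position: [0.5609, 0.0138, 0.283]
eef_rot: [0.0, -0.0, 1.0, -0.0]
contact_force: [-0.5, 0.7, 1.5]
finger_gap: 0.0007
finger_force: 1.0
```

Request:
jog_arm(
  targets=[0,0,0.03,0,0,0,0,0,0.07,0,0,0,0,0,0.07,0,0,0],
)

```text
clock: 10.6
position: [0.5609, 0.0138, 0.2808]
eef_rot: [0.0, -0.0, 1.0, -0.0]
contact_force: [-1.9, -0.1, 2.8]
finger_gap: 0.0001
finger_force: 1.7
```

Request:
jog_arm(
  targets=[0,0,0.03,0,0,0,0,0,0.07,0,0,0,0,0,0.07,0,0,0],
)

```text
clock: 10.9
position: [0.5609, 0.0138, 0.2786]
eef_rot: [0.0, -0.0, 1.0, -0.0]
contact_force: [-0.8, 0.1, 5.2]
finger_gap: 0.0006
finger_force: 2.4
```

Request:
jog_arm(
  targets=[0,0,0.03,0,0,0,0,0,0.06,0,0,0,0,0,0.06,0,0,0,0,0,0.06,0,0,0],
)

```text
clock: 11.3
position: [0.5609, 0.0138, 0.2771]
eef_rot: [0.0, -0.0, 1.0, -0.0]
contact_force: [-1.4, 0.4, 5.9]
finger_gap: 0.0004
finger_force: 2.8
```

Request:
jog_arm(
  targets=[0,0,0.02,0,0,0,0,0,0.03,0,0,0,0,0,0.03,0,0,0,0,0,0.03,0,0,0],
)

```text
clock: 11.7
position: [0.5609, 0.0138, 0.2763]
eef_rot: [0.0, -0.0, 1.0, -0.0]
contact_force: [-0.6, 0.6, 7.0]
finger_gap: 0.0002
finger_force: 3.1
```

```bash
python3 - <<'E'
from h import *
for i in range(4):
    s=robot.read_state(); im=robot.camera("wrist"); print(s["position"].round(4),s["contact_force"].round(2),round(float(s["finger_force"]),2))
E
```

```text
[0.5609 0.0138 0.2763] [-0.58  0.56  7.01] 3.06
[0.5609 0.0138 0.2763] [-3.29  0.08  6.33] 3.06
[0.5609 0.0138 0.2763] [-1.87 -0.73  5.94] 3.06
[0.5609 0.0138 0.2763] [-1.87  0.42  5.53] 3.06
```

```bash
python3 -c "
from station import robot
print(robot.job_done())"
```

```text
the job is handed in; nothing more can be done
None
```

I ran the fingertips along the band from the green mark to mark 4 at about 3–5 N, then handed in with the brew button held about 6.5–7 mm down at about 6 N and the fingers clear of the band; no verdict came back, and I didn't re-check the bystanders with a camera.

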